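Nest-box jig: latch the keeper, press the corner post home and hold

TASK

We are gluing up a small nest box in its corner jig. First swing the jig's keeper bar fully shut over the edge of the floor board until it drops into its detent, so that the board cannot lift; then take the wooden corner post, stand it upright on the floor board in the corner between the two fences, square to them, and press it so that it sits on the board and touches both fences at once. Finish while still holding it pressed there with the gripper, for the glue to grab; leave the jar, the thermometer and the brush where they are.

Things in the scene. Friction and masses are not known exactly. Their poses are not given: they have to be found in the camera images.
- jig: assembly jig fixed to the table: brown wooden base plate 236x212x12 mm with two low aluminium fences at right angles, a steel keeper bar and its catch. Origin on the table, under the middle of the floor board; x toward the far fence, y toward the left fence, z up. Floor board top 24 mm, fence tops 40 mm above the table. The corner between the fences is left open for squeezed-out glue
- corner (a point): the point where the planes of the two fence faces meet, at the height of the floor board's top (jig x = +70, y = +70, z = 24 mm); axes as the jig's. The seated post's origin lies 18 mm short of it in jig x and in jig y, at the same height
- far_fence: aluminium fence on the far (+x) side of the jig, 14 mm thick; fixed to the jig, with the jig's origin and axes; its working face is the plane jig x = +70 mm, facing -x, from jig y = -48 to +60 mm
- left_fence: aluminium fence on the left (+y) side of the jig, 14 mm thick; has the jig's origin and axes; its working face is the plane jig y = +70 mm, facing -y, from jig x = -60 to +60 mm
- keeper (a joint): vertical-axis hinge of the steel keeper bar, rad: 0 = shut on its stop, lying along jig x over the right edge of the floor board; positive = open (up to 1.35), free end swung out to the jig's right (-y). Turns freely and stays where left; from 0.14 rad it rides over a spring ball (about 4 N at the knob), which pops up behind it below 0.02 rad and keeps it shut
- keeper_hinge (a point): on the keeper's hinge axis, at the underside of the bar (jig x = +94, y = -66.5, z = 25.5 mm); axes as the jig's
- knob (a point): middle of the black upright knob at the keeper's free end, 218 mm from the hinge axis: round, 18 mm in diameter, from 38 to 68 mm above the table (point 52.5). Shut it is at jig x = -124, y = -66.5 mm; axes turn with the bar and equal the jig's when shut. Bar 18 mm wide, top 31.5 mm above the table. The stop post (10 mm thick, 37 mm high) is 30 mm from the shut knob toward the hinge
- floor_board: loose plywood floor of the nest box, 140 x 140 x 12 mm with two 8 mm drain holes, lying on the jig's base against the fences with under 1 mm play; origin at the centre of its underside
- corner_post: loose square wooden post, 36x36 mm, 70 mm tall, 55-105 g, with small pilot holes, standing upright on the table to the left of the jig; origin at the centre of its underside, z along the post. Any side may face a fence. Seated, its top is 94 mm above the table, 54 mm above the fences: grip its upper part, above them. It rubs on board and fences (coefficient about 0.35), which a push must overcome as well
- glass_jar: small clear glass jar, 62 mm wide, 60 mm high, standing on the table; leave it alone; origin at the centre of its underside
- thermo_meter: flat off-white hand-held digital thermometer with a small display and buttons, 78 x 52 x 17 mm, lying on the table; leave it alone; origin at the centre of its underside
- nail_brush: purple scrubbing brush with a handle, 30 x 86 x 55 mm, standing on its bristles; leave it alone; origin at the centre of its underside

How it is judged:
On the way, in this order (a step that is already met when the one before it is completed fails the run):
1. the keeper bar is shut in its detent, before the post is brought to the corner (value of joint keeper below 0.02 rad and horizontal distance between corner_post and corner above 0.08 m), for 0.3 s.
2. the post stands on the floor board in the corner (value of joint keeper below 0.02 rad and horizontal distance between corner_post and corner below 0.06 m and contact force between corner_post and floor_board above 0.2 N), for 0.2 s.
At the end, for the whole second after the job is handed in: keeper within 0.02 rad of shut; gripper holding the post on the board (height within 3 mm, over 0.2 N), upright to 0.06 rad, square to 0.07 rad, axis within 22 mm of both fence faces, pressing each fence with over 1.5 N, at rest; floor board within 17 mm of the jig origin (contact force between corner_post and far_fence above 1.5 N and contact force between corner_post and left_fence above 1.5 N and contact force between corner_post and floor_board above 0.2 N and contact force between the fingers and corner_post above 1.5 N and x of corner_post in the frame of corner above -0.022 m and y of corner_post in the frame of corner above -0.022 m and z of corner_post in the frame of corner between -0.003 and 0.003 m and angle between corner_post's own z axis and vertical below 0.06 rad and (angle between the x axis of corner_post and the x axis of jig, either way round below 0.07 rad or angle between the x axis of corner_post and the y axis of jig, either way round below 0.07 rad) and linear speed of corner_post below 0.01 m/s and value of joint keeper below 0.02 rad and distance between floor_board and jig below 0.017 m); the arm keeps its last pose, push and grip.
It fails at once if the jar was disturbed (distance of glass_jar from where it was at the start of the episode above 0.02 m).
It fails at once if the thermometer was disturbed (distance of thermo_meter from where it was at the start of the episode above 0.02 m).
It fails at once if the brush was disturbed (distance of nail_brush from where it was at the start of the episode above 0.02 m).
It also fails if it takes over 72 s, if anything falls off the work surface, if the arm or the gripper's body presses on something with over 40 N, if the wrist force passes 120 N, or if a joint passes its speed limit or range.

ROBOT

A 6-joint arm with a two-finger parallel gripper is mounted at the origin on a cart in front of the work surface, level with it; the furniture and walls round the work are solid. World frame = base frame: x ahead of the robot, y to its left, z up, the work surface at z = 0. Lengths are in m, angles in rad, forces in N, time in s.
With the tool pointing down it reaches from about 0.3 to 0.75 m from the base axis. Payload 8.5 kg.
Tool frame: the origin (TCP) lies midway between the tips of the shut fingers; the grasp point (between the pads) lies 19 mm behind it; z points along the fingers, y is the direction in which the jaws open and shut (so a half turn about z gives the same grasp; the last joint's range is limited). The gripper opens to 88 mm and grips with 3 to 60 N. Pads are 18 mm wide; open, the fingers measure 123 mm over their backs; the gripper's body (75 mm by 187 mm) begins 45 mm behind the grasp point.
Start: joints at [-1.46, 0.381, 1.297, -0, 1.464, -0.215], TCP at [0.176, -0.521, 0.239] pointing down, gripper open.
Joint ranges: [-3.11, 3.11], [-0.89, 2.33], [0.22, 2.48], [-1.42, 4.56], [0.17, 2.85], [-2.88, 2.88]. Speed limits (rad/s): [2.39, 2.39, 3.14, 3.14, 3.14, 3.14].

INTERFACE

Orientations are given as a rotation vector (axis times angle).
In Python, from cell import manip gives the robot as it stands. The module is installed in compiled form; this text tells all that it offers.
- The arm moves only by the shell command python3 -m creep 'ROWS'. ROWS is JSON, one flat list of numbers, 5 for each row, row after row: the gripper's target within -1 to 1 (fully open at 1, half-way at 0, shut at -1), then the shift along the tool's x, y, z in m, then the turn about the tool's z in degrees. A call has 1 to 5 rows; each row shifts and turns the pose as measured when the row begins, along the tool's axes as they then stand; what a row does not reach is not made up. A row lasts 1/12 s, in which the tool goes at most 41.7 mm and 7.16 degrees, less where a joint would pass 70% of its speed; a pose out of reach is approached as far as the arm can. A call with a gripper value outside its range is refused whole. The fingers move at their own pace and stop on an object; the grip force is fixed at half the most. Time passes only in rows, so rows that do not move let the fingers close. It gives the time, the measured TCP pose, the force and the opening at its end, in the units of the state.
- manip.observe(): the state, without advancing time (a new reading comes with each control period).
- manip.read_camera(name): name is "side" or "top" or "wrist"; returns the picture (384x512x3 uint8, red, green, blue); there is no depth.
- manip.camera_model(name): a dict with "camera_matrix" (3x3 intrinsics, pixels), "k1" (the pictures are not rectified: a ray, as slopes to the right and down, at radius r is drawn at 1 + k1 r^2 times it, then the intrinsics apply), "view" (4x4, takes a point from world to camera coordinates). Camera axes: x right, y up, looking along -z (the intrinsics and any distortion apply to the point x, -y, -z); pixel columns grow to the right and rows downward; lengths in m; the calibration is good to about 2 mm. A picture is of the moment at which its call begins: read the wrist's pose just before it. camera_model takes no time and is no camera call; for the wrist camera it gives the pose at the moment of the call.
- manip.job_done(): hands the job in, once; it reports no verdict.
The state is a dict: "clock": time; "q": joint angles; "qvel": joint speeds; "joint_torque": joint torques, N m; "eef_pos": TCP position; "eef_rot": TCP orientation; "wrist_force": force on the tool from outside, world axes, zero at the start; "moment": the same for the moment, N m; "grip_width": finger opening in m.
Only numpy, scipy, OpenCV 4.12 (cv2) and the standard library are available. Lean on these libraries where they do the work, as an engineer would, in place of code of your own. Each camera call takes 0.05 s, during which the arm holds its last target. There are 200 camera calls.

## Working session

There is one attempt and no reset: what is moved stays moved. The work goes in short steps, Python scripts to look and compute and a shell command to move; the robot and the scene stay as the last step left them, time stands still between calls to the robot, and variables do not carry over. Pictures are saved under pics/ and viewed, about 8 in all and at most 12, crops included, and the job is handed in when it is done.

```bash
mkdir -p pics; cat > h.py <<'E'
import numpy as np, cv2
from cell import manip
from scipy.spatial.transform import Rotation as R
def snap(n,f):
    im=manip.read_camera(n); cv2.imwrite('pics/'+f,cv2.cvtColor(im,cv2.COLOR_RGB2BGR)); return im
def ray(m,u,v):
    K=np.array(m['camera_matrix']);k=m['k1'];V=np.array(m['view'])
    d=np.array([(u-K[0,2])/K[0,0],(v-K[1,2])/K[1,1]]);s=d.copy()
    for _ in range(30): s=d/(1+k*(s@s))
    return -V[:3,:3].T@V[:3,3], V[:3,:3].T@np.array([s[0],-s[1],-1])
def at(m,u,v,z):
    o,d=ray(m,u,v); return o+d*(z-o[2])/d[2]
def proj(m,p):
    K=np.array(m['camera_matrix']);V=np.array(m['view']);c=V[:3,:3]@np.array(p)+V[:3,3]
    s=np.array([c[0],-c[1]])/-c[2]; s=s*(1+m['k1']*(s@s)); return K[:2,:2]@s+K[:2,2]
def st():
    s=manip.observe(); Rm=R.from_rotvec(s['eef_rot']).as_matrix()
    print('t',round(s['clock'],2),'p',np.round(s['eef_pos'],4),'x',np.round(Rm[:,0],3),'y',np.round(Rm[:,1],3),'z',np.round(Rm[:,2],3),'F',np.round(s['wrist_force'],1),'w',round(s['grip_width'],4),'q',np.round(s['q'],2)); return s,Rm
E
python3 - <<'E'
from h import *
st()
for n in('top','side'):
    im=snap(n,n+'0.png')
    m=manip.camera_model(n);print(n,m)
E
```

```text
t 0.0 p [ 0.176  -0.5208  0.2382] x [0.947 0.32  0.   ] y [ 0.32  -0.947 -0.001] z [-0.     0.001 -1.   ] F [0.2 0.6 0.1] w 0.0881 q [-1.46  0.38  1.3   0.    1.46 -0.22]
top {'camera_matrix': array([[371.40806397,   0.        , 256.84140534],
       [  0.        , 371.40806397, 188.56446877],
       [  0.        ,   0.        ,   1.        ]]), 'k1': -0.12258803916577832, 'view': array([[-1.65197905e-02, -9.99863094e-01, -9.42774336e-04,
        -2.12932304e-03],
       [ 9.75196292e-01, -1.63203802e-02,  2.20739297e-01,
        -6.36734811e-01],
       [-2.20724463e-01,  2.72717692e-03,  9.75332391e-01,
        -1.30774813e+00],
       [ 0.00000000e+00,  0.00000000e+00,  0.00000000e+00,
         1.00000000e+00]])}
side {'camera_matrix': array([[489.04751988,   0.        , 248.70497107],
       [  0.        , 489.04751988, 191.7176618 ],
       [  0.        ,   0.        ,   1.        ]]), 'k1': -0.09120093214553603, 'view': array([[-0.7820889 , -0.62290006,  0.01823387,  0.46369546],
       [ 0.45687563, -0.5532453 ,  0.69655172, -0.34016442],
       [-0.4237943 ,  0.55309598,  0.71727486, -1.35416631],
       [ 0.        ,  0.        ,  0.        ,  1.        ]])}
```

View pics/top0.png

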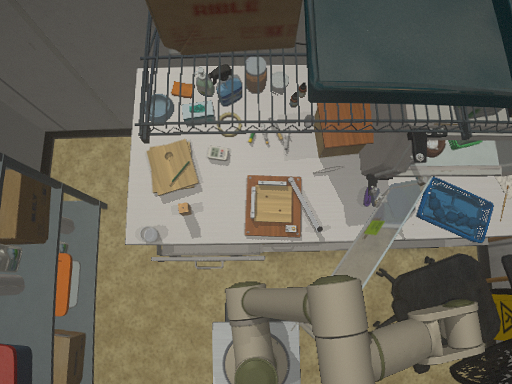

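View pics/side0.png

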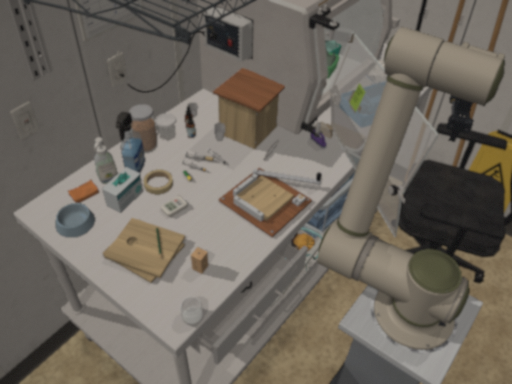

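The top view shows the jig at about (273,205), the open keeper with its knob at about (320,229), the post at (183,209) and the jar at (150,235). I'll enlarge both views.

```bash
python3 - <<'E'
import cv2,numpy as np
a=cv2.imread('pics/top0.png')[165:250,235:335]; a=cv2.resize(a,None,fx=6,fy=6,interpolation=cv2.INTER_CUBIC)[:,:600]
b=cv2.imread('pics/side0.png')[160:240,215:330]; b=cv2.resize(b,None,fx=6,fy=6,interpolation=cv2.INTER_CUBIC)
cv2.imwrite('pics/c1.png',a);cv2.imwrite('pics/c2.png',b)
E
```

```text
(no output)
```

View pics/c1.png

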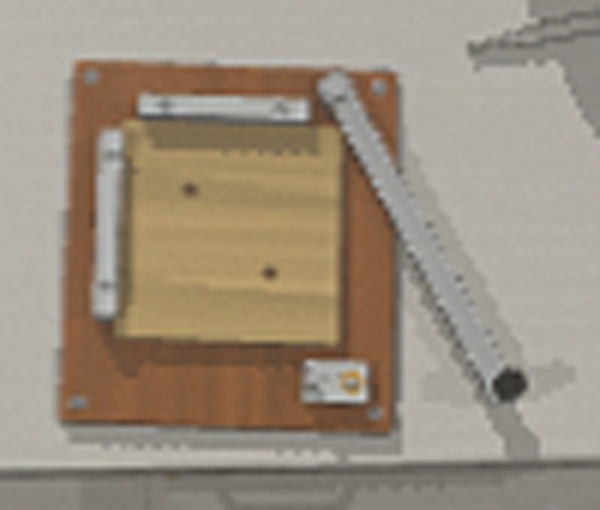

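```bash
python3 - <<'E'
from h import *
from scipy.optimize import least_squares
m=manip.camera_model('top')
f=lambda u,v:((u+.5)/6-.5+235,(v+.5)/6-.5+165)
# jig pts: floorboard corners, fence top corners, hinge
P=[(70,-70,24,343,127),(-70,-70,24,340,345),(-70,70,24,117,335),
(84,60,40,138,94),(84,-48,40,308,99),(70,-48,40,309,122),(60,84,40,102,128),(-60,84,40,92,317),(-60,70,40,117,319),(94,-66.5,33,334,85)]
def T(p,x): c,s=np.cos(p[2]),np.sin(p[2]); return np.array([p[0]+c*x[0]-s*x[1],p[1]+s*x[0]+c*x[1],x[2]])
def res(p): return np.concatenate([proj(m,T(p,np.array(q[:3])/1e3))-f(*q[3:]) for q in P])
r=least_squares(res,[.45,-.05,0],loss='soft_l1');p=r.x
print('jig',p,np.round(res(p).reshape(-1,2),2).tolist())
k=at(m,*f(510,383),.068);print('knob',k)
h=T(p,[.094,-.0665,0]);d=k-h;print('r',np.hypot(*d[:2]),'open',np.arctan2(-d[1],-d[0])-p[2], 'hinge',h,'shut knob',T(p,[-.124,-.0665,.05]),'corner',T(p,[.07,.07,.024]),'seat',T(p,[.052,.052,.024]))
print('post approx top',at(m,183,207,.07),'jar',at(m,150,233,.05))
ms=manip.camera_model('side');print('side check',proj(ms,k),[proj(ms,T(p,np.array(q[:3])/1e3)).round(1).tolist() for q in P[:3]])
print(p.tolist())
a=cv2.imread('pics/top0.png')[185:250,130:200]; a=cv2.resize(a,None,fx=5,fy=5,interpolation=cv2.INTER_CUBIC)
b=cv2.imread('pics/side0.png')[235:330,165:235]; b=cv2.resize(b,None,fx=5,fy=5,interpolation=cv2.INTER_CUBIC)
c=np.zeros((475,710,3),np.uint8);c[:325,:350]=a;c[:,360:710]=b;cv2.imwrite('pics/c3.png',c)
E
```

```text
jig [ 0.58959905 -0.07302214 -0.04635408] [[-0.35, -0.03], [-0.22, -0.25], [-0.14, 0.35], [0.21, -0.04], [0.14, -0.05], [-0.07, -0.32], [-0.28, 0.23], [0.33, 0.0], [-0.09, -0.22], [0.51, 0.34]]
knob [ 0.48436567 -0.23924811  0.068     ]
r 0.21804837545818026 open 0.49940279052368786 hinge [ 0.68041664 -0.14380644  0.        ] shut knob [ 0.4626508  -0.13370486  0.05      ] corner [ 0.66276748 -0.00634096  0.024     ] seat [ 0.64395274 -0.02348755  0.024     ]
post approx top [0.57161873 0.26118514 0.07      ] jar [0.47873393 0.38706992 0.05      ]
side check [318.55831192 173.63870379] [[260.8, 175.2], [292.8, 194.8], [266.0, 218.3]]
[0.5895990484533054, -0.07302214399095637, -0.04635407862380462]
```

View pics/c3.png

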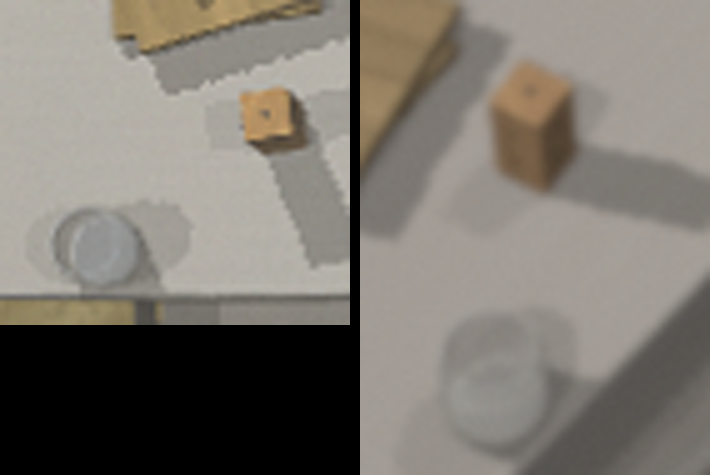

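Jig fit is good: residuals are about 0.3 px and the knob radius comes out at 218 mm. The post's top centre is near crop (270,113). Before moving, I'll check the right-hand side for obstacles.

```bash
python3 - <<'E'
from h import *
m=manip.camera_model('top');ms=manip.camera_model('side')
for p in ([.176,-.521,.238],[.484,-.239,.2],[.3,-.4,.238]): print(p,proj(m,p).round(),proj(ms,p).round())
for uv in((375,190),(330,280),(420,180),(400,240)): print(uv,at(m,*uv,0).round(3),at(m,*uv,.3).round(3))
a=cv2.resize(cv2.imread('pics/top0.png')[150:300,300:440],None,fx=2.8,fy=2.8,interpolation=cv2.INTER_CUBIC)
b=cv2.resize(cv2.imread('pics/side0.png')[60:210,290:430],None,fx=2.8,fy=2.8,interpolation=cv2.INTER_CUBIC)
cv2.imwrite('pics/c4.png',np.hstack([a,b]))
E
```

```text
[0.176, -0.521, 0.238] [421. 317.] [452. 131.]
[0.484, -0.239, 0.2] [326. 224.] [324. 144.]
[0.3, -0.4, 0.238] [382. 279.] [401. 134.]
(375, 190) [ 0.639 -0.48   0.   ] [ 0.574 -0.38   0.3  ]
(330, 280) [ 0.297 -0.281  0.   ] [ 0.304 -0.223  0.3  ]
(420, 180) [ 0.677 -0.671  0.   ] [ 0.604 -0.531  0.3  ]
(400, 240) [ 0.439 -0.563  0.   ] [ 0.417 -0.446  0.3  ]
```

View pics/c4.png

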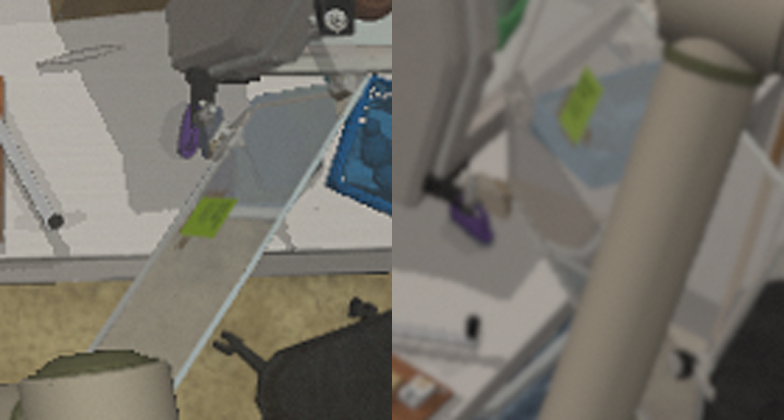

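The enlargement shows a clear acrylic screen standing between the tool and the jig, running from top px (334,275) to (387,182) at its foot, with a note on it. It has to be crossed from above. I'll work out its height and start lifting, which is straight up and away from the screen.

```bash
python3 - <<'E'
from h import *
m=manip.camera_model('top')
for b,t in(((387,182),(432,178)),((334,275),(363,287)),((360,230),(396,236))):
    B=at(m,*b,0); zs=np.linspace(0,.6,61); d=[np.hypot(*(at(m,*t,z)-B)[:2]) for z in zs]; i=int(np.argmin(d)); print(B.round(3),zs[i],d[i].round(3))
E
python3 -m creep '[1,0,0,-0.04,0, 1,0,0,-0.04,0, 1,0,0,-0.04,0, 1,0,0,-0.04,0, 1,0,0,-0.04,0]'
```

```text
[ 0.671 -0.532  0.   ] 0.32 0.072
[ 0.315 -0.297  0.   ] 0.4 0.03
[ 0.482 -0.408  0.   ] 0.34 0.058
clock: 0.52
eef_pos: [0.1757, -0.519, 0.4351]
eef_rot: [-3.073, -0.505, -0.002]
wrist_force: [-0.2, -0.9, -0.2]
grip_width: 0.0879
```

```bash
python3 -m creep '[1,0,0,-0.04,0, 1,0,0,-0.04,0, 1,0,0,-0.02,0]' ; python3 - <<'E'
from h import *
st(); m=manip.camera_model('side')
snap('side','s1.png');im=cv2.imread('pics/s1.png')
for h,c in((.32,(0,0,255)),(.4,(255,0,0))):
    for a,b in(((.671,-.532),(.3,-.287)),):
        cv2.line(im,*[tuple(int(x) for x in proj(m,[*q,h])) for q in(a,b)],c,1)
cv2.line(im,*[tuple(int(x) for x in proj(m,[*q,0])) for q in((.671,-.532),(.3,-.287))],(0,255,0),1)
a=cv2.resize(im[0:256,212:512],None,fx=2,fy=2)
snap('wrist','w1.png'); b=cv2.imread('pics/w1.png'); 
cv2.imwrite('pics/s1c.png',a); cv2.imwrite('pics/w1c.png',b)
E
```

```text
clock: 0.77
eef_pos: [0.1758, -0.5191, 0.5428]
eef_rot: [-3.078, -0.506, -0.002]
wrist_force: [-0.1, 0.3, 0.7]
grip_width: 0.088
t 0.77 p [ 0.1758 -0.5191  0.5428] x [0.947 0.32  0.005] y [ 0.32  -0.947 -0.022] z [-0.003  0.022 -1.   ] F [-0.1  0.3  0.7] w 0.088 q [-1.46  0.42  0.38 -0.    2.37 -0.22]
```

View pics/s1c.png

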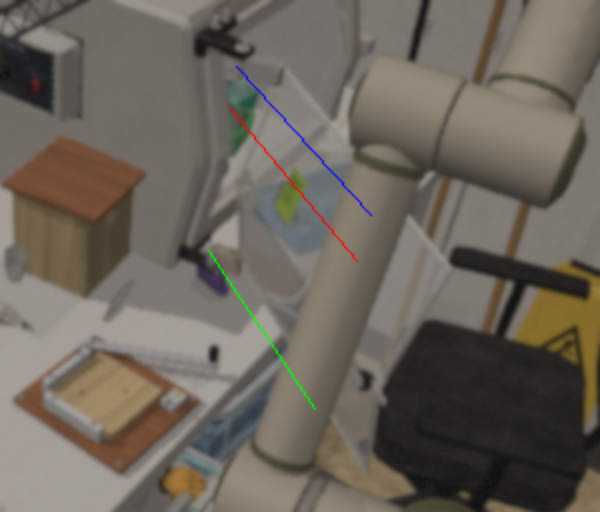

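```bash
python3 - <<'E'
from h import *
m=manip.camera_model('top');s=manip.camera_model('side')
def tri(a,b):
    o1,d1=ray(m,*a);o2,d2=ray(s,*b);A=np.stack([d1,-d2],1);t=np.linalg.lstsq(A,o2-o1,rcond=None)[0];p,q=o1+t[0]*d1,o2+t[1]*d2;return (p+q)/2,np.linalg.norm(p-q)
print('far top',tri((432,178),(353.5,33)))
def pl(a,b,side):
    o,d1=ray(m,*a);_,d2=ray(m,*b);n=np.cross(d1,d2);o2,e=ray(s,*side);return o2+e*(n@(o-o2))/(n@e)
print('near top',pl((432,178),(363,287),(435.5,133)))
print('near bot',pl((387,182),(334,275),(394.5,232.5)))
print('far bot',pl((387,182),(334,275),(332,85)), pl((387,182),(334,275),(338,125)))
E
```

```text
far top (array([ 0.57083709, -0.49616431,  0.45130217]), np.float64(0.003373940103896458))
near top [ 0.15362676 -0.17519928  0.45647742]
near bot [ 0.16949286 -0.19199331  0.04336631]
far bot [ 0.56785454 -0.40003799  0.30266344] [ 0.52003651 -0.398393    0.16129295]
```

View pics/w1c.png

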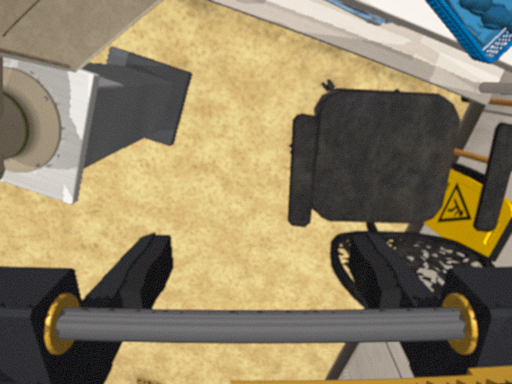

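The screen runs from (0.155,-0.18) to (0.57,-0.50) and its top is at z=0.455; the wrist view shows the floor and chair below. I'll retract first so the upper arm clears the screen's near end, then swing over.

```bash
python3 -m creep '[1,0.008,-0.036,-0.005,0, 1,0.008,-0.036,-0.005,0, 1,0.008,-0.036,-0.005,0, 1,0.008,-0.036,-0.005,0]'; python3 -m creep '[1,0,0,0,0]'; python3 - <<'E'
from h import *
st(); m=manip.camera_model('top')
snap('top','t2.png');im=cv2.imread('pics/t2.png')
A,B=[.153,-.178],[.571,-.496]
for h,c in((.456,(0,0,255)),(.05,(0,255,0))):
    cv2.line(im,*[tuple(int(x) for x in proj(m,[*q,h])) for q in(A,B)],c,1)
cv2.imwrite('pics/t2c.png',cv2.resize(im[160:384,200:480],None,fx=2.5,fy=2.5))
E
```

```text
clock: 1.2
eef_pos: [0.16, -0.3791, 0.5526]
eef_rot: [-3.055, -0.499, -0.004]
wrist_force: [-0.2, 0.3, 0.3]
grip_width: 0.088
clock: 1.28
eef_pos: [0.1598, -0.3736, 0.5549]
eef_rot: [-3.059, -0.501, -0.003]
wrist_force: [0.2, 0.6, 1.2]
grip_width: 0.088
t 1.28 p [ 0.1598 -0.3736  0.5549] x [0.948 0.319 0.009] y [ 0.319 -0.947 -0.041] z [-0.005  0.041 -0.999] F [0.2 0.6 1.2] w 0.088 q [-1.46  0.12  0.77 -0.    2.29 -0.21]
```

View pics/t2c.png

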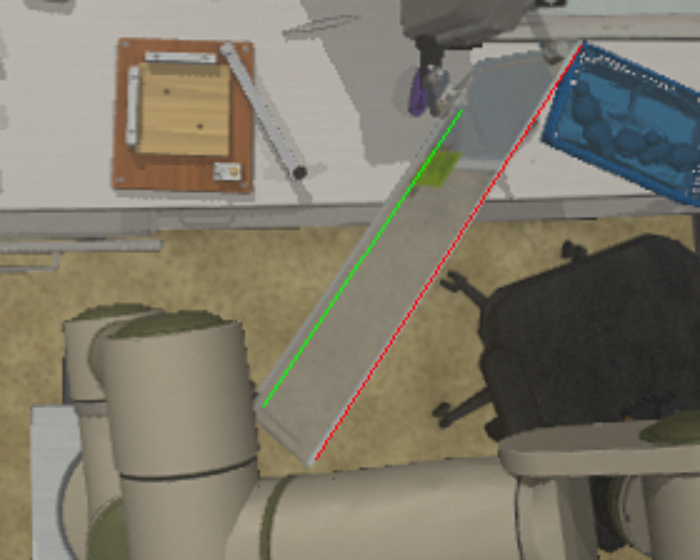

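The overlay matches the screen, and the arm is clear of its near end. Swinging over the top now.

```bash
python3 -m creep '[1,0.036,-0.017,0,0, 1,0.036,-0.017,0,0, 1,0.036,-0.017,0,0, 1,0.036,-0.017,0,0, 1,0.036,-0.017,0,0]'; python3 -m creep '[0,0.036,-0.017,0,0, 0,0.036,-0.017,0,0]'; python3 - <<'E'
from h import *
st()
E
```

```text
clock: 1.75
eef_pos: [0.3059, -0.2424, 0.5496]
eef_rot: [-3.042, -0.473, 0.003]
wrist_force: [0.7, -1.1, 0.2]
grip_width: 0.0884
clock: 1.92
eef_pos: [0.3675, -0.1864, 0.5492]
eef_rot: [-3.037, -0.469, 0.008]
wrist_force: [0.2, -1.8, 0.7]
grip_width: 0.0771
t 1.92 p [ 0.3675 -0.1864  0.5492] x [0.953 0.302 0.005] y [ 0.301 -0.951 -0.068] z [-0.016  0.066 -0.998] F [ 0.2 -1.8  0.7] w 0.0771 q [-0.78  0.13  0.78  0.05  2.29  0.51]
```

```bash
python3 -m creep '[0,0.01,0.009,0.039,0, 0,0.01,0.009,0.039,0, 0,0.01,0.009,0.039,0, 0,0.01,0.009,0.039,0, 0,0.01,0.009,0.039,0]'; python3 -m creep '[0,0.01,0.009,0.035,3.5, 0,0.01,0.009,0.035,3.5, 0,0.01,0.009,0.035,0, 0,0.01,0.009,0.03,0, 0,0,0,0,0]'; python3 - <<'E'
from h import *
s,Rm=st(); print(Rm.T@(np.array([.4844,-.2392,.16])-s['eef_pos']))
E
```

```text
clock: 2.33
eef_pos: [0.4324, -0.1961, 0.3531]
eef_rot: [-3.039, -0.489, 0.002]
wrist_force: [0.1, -1.0, 0.1]
grip_width: 0.0443
clock: 2.75
eef_pos: [0.4766, -0.2102, 0.1931]
eef_rot: [-3.046, -0.291, 0.039]
wrist_force: [-1.0, 0.9, -0.7]
grip_width: 0.044
t 2.75 p [ 0.4766 -0.2102  0.1931] x [ 0.982  0.19  -0.017] y [ 0.188 -0.979 -0.084] z [-0.033  0.079 -0.996] F [-1.   0.9 -0.7] w 0.044 q [-0.66  0.4   1.41  0.04  1.41  0.71]
[0.00267385 0.03264873 0.03042059]
```

The tool has picked up a tilt of 0.08 rad. I'll test how it drifts: idle rows first, then slow up and down moves.

```bash
t(){ python3 -c "
from h import *
st()"; }; python3 -m creep '[0,0,0,0,0, 0,0,0,0,0, 0,0,0,0,0, 0,0,0,0,0, 0,0,0,0,0]' >/dev/null; t; python3 -m creep '[0,0,0.01,0,0, 0,0,0.01,0,0, 0,0,0.01,0,0, 0,0,0,0,0]'>/dev/null; t; python3 -m creep '[0,0,0,-0.04,0, 0,0,0,-0.04,0, 0,0,0,-0.04,0,0,0,0,0,0]'>/dev/null; t;python3 -m creep '[0,0,0,0.015,0, 0,0,0,0.015,0, 0,0,0,0.015,0, 0,0,0,0.015,0, 0,0,0,0.015,0]'>/dev/null; t
```

```text
t 3.17 p [ 0.4761 -0.2104  0.1953] x [ 0.982  0.19  -0.018] y [ 0.188 -0.979 -0.084] z [-0.033  0.079 -0.996] F [-0.2 -0.4  0.6] w 0.0437 q [-0.66  0.39  1.41  0.04  1.41  0.71]
t 3.5 p [ 0.4827 -0.2433  0.1962] x [ 0.982  0.19  -0.013] y [ 0.188 -0.979 -0.078] z [-0.028  0.075 -0.997] F [-0.5  0.2 -0.4] w 0.0441 q [-0.7   0.42  1.36  0.04  1.43  0.67]
t 3.83 p [ 0.4851 -0.2544  0.3181] x [ 0.982  0.187 -0.018] y [ 0.185 -0.979 -0.085] z [-0.034  0.08  -0.996] F [-0.6 -0.2  1. ] w 0.0441 q [-0.72  0.37  1.1   0.04  1.76  0.67]
t 4.25 p [ 0.4845 -0.2519  0.2462] x [ 0.983  0.185 -0.009] y [ 0.184 -0.98  -0.073] z [-0.022  0.07  -0.997] F [ 0.4 -0.5 -0.5] w 0.0443 q [-0.71  0.39  1.26  0.04  1.55  0.67]
```

```bash
t(){ python3 -c "
from h import *
st()"; }; python3 -m creep '[0,0,0,-0.015,0, 0,0,0,-0.015,0, 0,0,0,-0.015,0, 0,0,0,-0.015,0, 0,0,0,-0.015,0]' >/dev/null; t; python3 -m creep '[0,0,0,0.04,0, 0,0,0,0.04,0, 0,0,0,0,0]'>/dev/null; t; python3 -m creep '[0,0,0,0.004,0, 0,0,0,0.004,0, 0,0,0,0.004,0,0,0,0,0.004,0, 0,0,0,0.004,0]'>/dev/null; t
```

```text
t 4.67 p [ 0.4845 -0.2573  0.3152] x [ 0.983  0.184 -0.019] y [ 0.182 -0.98  -0.086] z [-0.034  0.081 -0.996] F [-0.3  0.2 -1. ] w 0.0439 q [-0.72  0.37  1.1   0.04  1.75  0.67]
t 4.92 p [ 0.4837 -0.2536  0.2384] x [ 0.983  0.183 -0.01 ] y [ 0.181 -0.981 -0.075] z [-0.024  0.072 -0.997] F [ 0.2 -0.1 -0.7] w 0.0445 q [-0.72  0.4   1.27  0.04  1.54  0.67]
t 5.33 p [ 0.4848 -0.2542  0.2223] x [ 0.983  0.182 -0.006] y [ 0.181 -0.981 -0.07 ] z [-0.019  0.068 -0.997] F [-0.4 -0.   0.3] w 0.0444 q [-0.72  0.41  1.3   0.04  1.49  0.67]
```

Slow descents reduce the tilt, about +0.001 per row, and fast lifts cost little. I'll go down slowly around the knob.

```bash
r='[0,0,0,0.008,0, 0,0,0,0.008,0, 0,0,0,0.008,0, 0,0,0,0.008,0, 0,0,0,0.008,0]'; python3 -m creep '[0,0,0,0.008,0, 0,0,0,0.008,0, 0,0,0,0.008,0, 0,0,0,0.008,0, 0,0,0,0.008,0]' >/dev/null;  python3 -m creep '[0,0,0,0.008,0, 0,0,0,0.008,0, 0,0,0,0.008,0, 0,0,0,0.008,0, 0,0,0,0.008,0]' >/dev/null; python3 -m creep '[0,0,0,0.008,0, 0,0,0,0.008,0, 0,0,0,0.008,0, 0,0,0,0,0]' >/dev/null; python3 - <<'E'
from h import *
s,Rm=st(); print(Rm.T@(np.array([.4844,-.2392,.048])-s['eef_pos']))
snap('wrist','w3.png')
E
```

```text
t 6.5 p [ 0.4826 -0.2463  0.1072] x [ 0.983  0.182 -0.007] y [ 0.181 -0.981 -0.071] z [-0.019  0.068 -0.997] F [-0.   0.3 -0.5] w 0.0442 q [-0.71  0.52  1.48  0.04  1.2   0.66]
[ 0.0034659  -0.00245434  0.05946882]
```

View pics/w3.png

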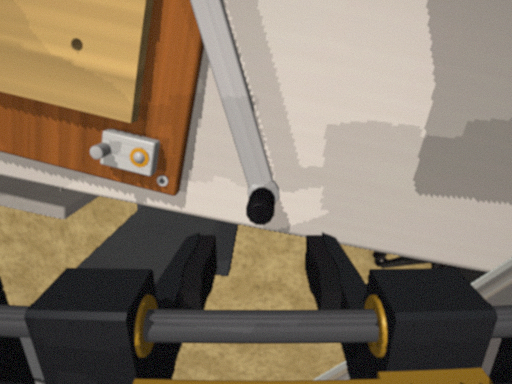

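The knob at (260,206) is centred between the fingers. I'll lower, then sweep it along its arc.

```bash
python3 -m creep '[0,0.001,-0.001,0.012,0, 0,0.001,0,0.012,0, 0,0.001,0,0.012,0, 0,0,0,0.012,0, 0,0,0,0.010,0]'; python3 -m creep '[0,0,-0.012,0,0, 0,-0.002,-0.012,0,0, 0,-0.002,-0.012,0,0, 0,-0.002,-0.012,0,0, 0,-0.002,-0.012,0,0]'; python3 - <<'E'
from h import *
s,Rm=st(); th=.3
for th in (.15,0):
  k=np.array([.6804-.218*np.cos(th-.0464),-.1438-.218*np.sin(th-.0464),.048]); print(th,Rm.T@(k-s['eef_pos'])-[0,.013,0])
E
```

```text
clock: 6.97
eef_pos: [0.4871, -0.243, 0.0518]
eef_rot: [-3.067, -0.281, 0.008]
wrist_force: [0.6, 0.8, -0.4]
grip_width: 0.0443
clock: 7.38
eef_pos: [0.4673, -0.1818, 0.0566]
eef_rot: [-3.068, -0.279, 0.006]
wrist_force: [-0.1, 0.4, -0.1]
grip_width: 0.0441
t 7.38 p [ 0.4673 -0.1818  0.0566] x [0.984 0.18  0.002] y [ 0.18  -0.982 -0.061] z [-0.009  0.06  -0.998] F [-0.1  0.4 -0.1] w 0.0441 q [-0.63  0.53  1.66  0.05  0.99  0.73]
0.15 [-0.00092584 -0.02837459  0.00959496]
0 [ 0.00404868 -0.0606028   0.01156557]
```

```bash
python3 -m creep '[0,-0.001,-0.012,0.003,0, 0,0,-0.012,0.002,0, 0,0.001,-0.012,0.002,0, 0,0.001,-0.012,0.001,0, 0,0.001,-0.008,0.001,0]';  python3 -m creep '[0,0.001,-0.006,0,0, 0,0,-0.006,0,0, 0,0,-0.006,0,0]'; python3 - <<'E'
from h import *
s,Rm=st(); k=np.array([.6804-.218*np.cos(-.0464),-.1438-.218*np.sin(-.0464),.048]); print(Rm.T@(k-s['eef_pos'])-[0,.013,0])
snap('top','t4.png'); snap('wrist','w4.png')
a=cv2.imread('pics/t4.png')[165:250,235:335]; a=cv2.resize(a,None,fx=4,fy=4,interpolation=cv2.INTER_CUBIC)
b=cv2.resize(cv2.imread('pics/w4.png'),(400,300)); cv2.imwrite('pics/c5.png',np.hstack([a[:300],b]))
E
```

```text
clock: 7.8
eef_pos: [0.4582, -0.1197, 0.0544]
eef_rot: [-3.073, -0.283, -0.002]
wrist_force: [-0.7, -16.0, -0.3]
grip_width: 0.0439
clock: 8.05
eef_pos: [0.4584, -0.1186, 0.0546]
eef_rot: [-3.113, -0.298, -0.005]
wrist_force: [-4.4, -44.9, -22.9]
grip_width: 0.0448
t 8.05 p [ 0.4584 -0.1186  0.0546] x [0.982 0.19  0.004] y [ 0.19  -0.982 -0.014] z [ 0.002  0.014 -1.   ] F [ -4.4 -44.9 -22.9] w 0.0448 q [-0.51  0.49  1.76  0.02  0.9   0.86]
[0.00130346 0.00275831 0.0063475 ]
```

The bar is on its stop (force rose to 45 N at the stop position), and the contact also straightened the tool. I'll relax off the knob and check.

```bash
python3 -m creep '[0,0,0.004,0,0, 0,0,0.005,0,0, 0,0,0.004,0,0]'; python3 - <<'E'
from h import *
s,Rm=st()
snap('top','t5.png'); snap('wrist','w5.png')
a=cv2.imread('pics/t5.png')[165:240,235:335]; a=cv2.resize(a,None,fx=4,fy=4,interpolation=cv2.INTER_CUBIC)
b=cv2.resize(cv2.imread('pics/w5.png'),(400,300)); cv2.imwrite('pics/c5.png',np.hstack([a[:300],b]))
m=manip.camera_model('top');print(proj(m,[.4627,-.1337,.068])*4-[940-1.5,660-1.5])
E
```

```text
clock: 8.4
eef_pos: [0.4607, -0.1332, 0.0534]
eef_rot: [-3.115, -0.295, -0.002]
wrist_force: [0.2, 0.2, 1.1]
grip_width: 0.0443
t 8.4 p [ 0.4607 -0.1332  0.0534] x [0.982 0.188 0.003] y [ 0.188 -0.982 -0.013] z [ 0.     0.013 -1.   ] F [0.2 0.2 1.1] w 0.0443 q [-0.54  0.5   1.75  0.01  0.91  0.84]
[225.36349539 281.27438701]
```

View pics/c5.png

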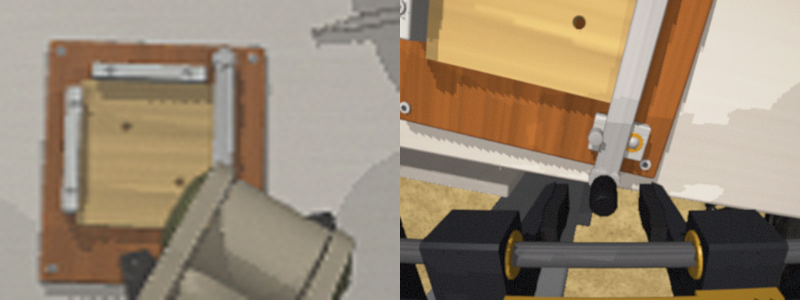

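The keeper lies shut: bar against the stop post, knob at its predicted shut place. Next I'll estimate the post's pose from the first pictures and lift away.

```bash
python3 -m creep '[0.5,0,0,-0.04,0, 1,0,0,-0.04,0, 1,0,0,-0.04,0, 1,0,0,-0.01,0]';python3 - <<'E'
from h import *
from scipy.optimize import least_squares
m=manip.camera_model('top');ms=manip.camera_model('side')
f=lambda u,v:((u+.5)/5-.5+130,(v+.5)/5-.5+185)
g=lambda u,v:((u-360+.5)/5-.5+165,(v+.5)/5-.5+235)
C=[(m,f(*c)) for c in((242,92),(290,88),(300,133),(249,138))]
w=[at(m,*c[1],.07) for c in C]; print(np.round(w,3),np.mean(w,0))
for i in range(4): d=w[(i+1)%4]-w[i]; print(np.hypot(*d[:2]),np.degrees(np.arctan2(d[1],d[0]))%90)
side=[g(528,62),g(573,90),g(537,128),g(493,102)]
w=[at(ms,*c,.07) for c in side]; print(np.mean(w,0))
for i in range(4): d=w[(i+1)%4]-w[i]; print(np.hypot(*d[:2]),np.degrees(np.arctan2(d[1],d[0]))%90)
s,Rm=st(); print(Rm.T@(np.array([.572,.261,.16])-s['eef_pos']))
E
```

```text
clock: 8.83
eef_pos: [0.4591, -0.1311, 0.1852]
eef_rot: [-3.105, -0.297, 0.012]
wrist_force: [0.7, -0.5, 1.1]
grip_width: 0.0687
[[0.587 0.28  0.07 ]
 [0.589 0.244 0.07 ]
 [0.556 0.236 0.07 ]
 [0.552 0.274 0.07 ]] [0.571065   0.25877527 0.07      ]
0.035920211609207574 3.96494991951063
0.034818107055154125 13.602833127961759
0.03797958944138485 4.853349449600188
0.035118959229492416 10.134808036035738
[0.56704484 0.26262481 0.07      ]
0.03370026207155228 2.5374654049075502
0.03309173762908187 3.785654861628089
0.0318824147755233 4.439265199398228
0.034237515085694496 6.819291807341898
t 8.83 p [ 0.4591 -0.1311  0.1852] x [ 0.982  0.19  -0.005] y [ 0.189 -0.982 -0.023] z [-0.009  0.021 -1.   ] F [ 0.7 -0.5  1.1] w 0.0687 q [-0.53  0.31  1.57  0.01  1.28  0.84]
[ 0.18533479 -0.3629816   0.03246608]
```

```bash
python3 -m creep '[1,0.018,-0.036,0,0, 1,0.018,-0.036,0,0, 1,0.018,-0.036,0,0, 1,0.018,-0.036,0,0, 1,0.018,-0.036,0,0]';python3 -m creep '[1,0.018,-0.036,0,0, 1,0.018,-0.036,0,0, 1,0.018,-0.036,0,2.5, 1,0.010,-0.02,0,2.5, 1,0,0,0,0]';python3 - <<'E'
from h import *
s,Rm=st(); print(Rm.T@(np.array([.570,.2605,.16])-s['eef_pos']))
m=manip.camera_model('wrist'); im=snap('wrist','w6.png')
for z in(0,.07): print(proj(m,[.57,.2605,z]))
E
```

```text
clock: 9.25
eef_pos: [0.5147, 0.0655, 0.1943]
eef_rot: [-3.11, -0.282, -0.002]
wrist_force: [0.8, -0.5, -0.7]
grip_width: 0.0883
clock: 9.67
eef_pos: [0.5518, 0.217, 0.197]
eef_rot: [-3.115, -0.157, 0.002]
wrist_force: [-0.8, -0.1, 0.8]
grip_width: 0.0882
t 9.67 p [0.5518 0.217  0.197 ] x [ 0.995  0.1   -0.   ] y [ 0.1   -0.995 -0.023] z [-0.003  0.023 -1.   ] F [-0.8 -0.1  0.8] w 0.0882 q [0.17 0.48 1.25 0.02 1.41 1.63]
[ 0.02245033 -0.0405886   0.03796544]
[224.83193756 136.4891678 ]
[214.53285476 151.03605618]
```

View pics/w6.png

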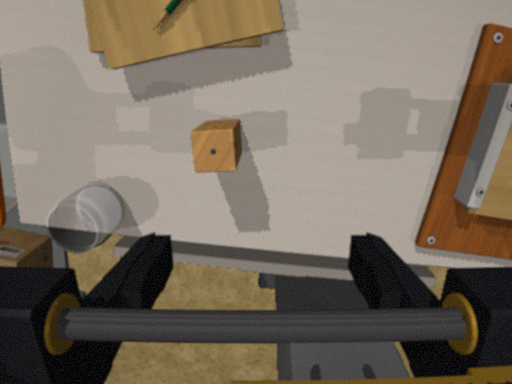

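The post's top hole is at (213,151), within 2 px of the prediction, and its edges are parallel to the image axes, so the jaws are already square to it. I'll approach.

```bash
python3 -m creep '[1,0.008,-0.014,0.02,0, 1,0.008,-0.014,0.02,0, 1,0.006,-0.012,0.015,0, 1,0,0,0,0]';python3 - <<'E'
from h import *
m=manip.camera_model('wrist'); im=snap('wrist','w7.png')
s,Rm=st()
g=cv2.cvtColor(im,cv2.COLOR_RGB2HSV); k=cv2.inRange(g,(8,90,60),(22,255,255))
pc=proj(m,[.57,.2605,.07]).round(); print(pc)
n,l,sts,c=cv2.connectedComponentsWithStats(k)
i=[j for j in range(1,n) if sts[j,4]>500]; print([(sts[j].tolist(),c[j].round().tolist()) for j in i])
b=im[int(pc[1])-30:int(pc[1])+30,int(pc[0])-30:int(pc[0])+30].min(2); print('hole', np.array(np.unravel_index(b[20:40,20:40].argmin(),(20,20)))[::-1]+20-30+pc)
print(Rm.T@(np.array([.570,.2605,.028])-s['eef_pos']))
E
```

```text
clock: 10.05
eef_pos: [0.5676, 0.2584, 0.1421]
eef_rot: [-3.115, -0.164, 0.003]
wrist_force: [-0.8, -0.9, -0.8]
grip_width: 0.088
t 10.1 p [0.5678 0.2575 0.1436] x [0.995 0.105 0.001] y [ 0.105 -0.994 -0.022] z [-0.002  0.022 -1.   ] F [-0.3  0.2 -0.1] w 0.0883 q [0.23 0.58 1.23 0.02 1.32 1.69]
[260. 196.]
[([98, 0, 241, 92, 16709], [211.0, 37.0]), ([232, 150, 53, 70, 3351], [258.0, 186.0]), ([0, 187, 22, 74, 584], [7.0, 239.0]), ([478, 199, 34, 69, 1163], [500.0, 243.0]), ([443, 293, 35, 61, 904], [465.0, 323.0]), ([152, 296, 124, 15, 895], [198.0, 305.0]), ([104, 341, 408, 43, 8970], [245.0, 366.0])]
hole [258. 195.]
[ 0.00240196 -0.00019799  0.11558985]
```

```bash
python3 -m creep '[1,0.001,0.001,0.015,0, 1,0.001,0.001,0.015,0, 1,0,0.001,0.015,0, 1,0,0,0.015,0, 1,0,0,0.015,0]';python3 -m creep '[1,0,0,0.015,0, 1,0,0,0.015,0, 1,0,0,0.009,0, 1,0,0,0,0]'; python3 -c "
from h import *
s,Rm=st(); print(Rm.T@(np.array([.570,.2605,.026])-s['eef_pos']))"
```

```text
clock: 10.52
eef_pos: [0.5719, 0.2504, 0.0754]
eef_rot: [-3.114, -0.161, -0.017]
wrist_force: [0.4, 0.0, 0.6]
grip_width: 0.088
clock: 10.85
eef_pos: [0.5719, 0.2458, 0.0375]
eef_rot: [-3.115, -0.157, -0.018]
wrist_force: [0.0, -1.0, -0.9]
grip_width: 0.088
t 10.85 p [0.5719 0.2458 0.0375] x [0.995 0.101 0.013] y [ 0.101 -0.995 -0.022] z [ 0.011  0.023 -1.   ] F [ 0.  -1.  -0.9] w 0.088 q [0.21 0.7  1.36 0.02 1.07 1.67]
[-0.00057689 -0.01458282  0.01186646]
```

```bash
python3 -m creep '[1,0,-0.006,0.004,0, 1,0,-0.006,0.004,0, 1,0,-0.003,0.003,0, 1,0,0,0,0]'; python3 -c "
from h import *
s,Rm=st(); print(Rm.T@(np.array([.570,.2605,.026])-s['eef_pos']))"
```

```text
clock: 11.18
eef_pos: [0.5718, 0.2611, 0.0298]
eef_rot: [-3.114, -0.155, -0.026]
wrist_force: [0.0, -0.2, -0.8]
grip_width: 0.0878
t 11.18 p [0.5718 0.2611 0.0298] x [0.995 0.099 0.018] y [ 0.1   -0.995 -0.023] z [ 0.015  0.024 -1.   ] F [ 0.  -0.2 -0.8] w 0.0878 q [0.23 0.71 1.35 0.02 1.06 1.69]
[-0.00188032  0.00051082  0.00377292]
```

Centred, with tilt 0.028 rad. Closing now.

```bash
python3 -m creep '[-1,-0.001,0,0.002,0, -1,0,0,0,0, -1,0,0,0,0, -1,0,0,0,0, -1,0,0,0,0]';python3 -m creep '[-1,0,0,0,0, -1,0,0,0,0]'; python3 -c "
from h import *
st()"
```

```text
clock: 11.6
eef_pos: [0.571, 0.2619, 0.0288]
eef_rot: [-3.114, -0.158, -0.029]
wrist_force: [0.0, 0.2, -0.3]
grip_width: 0.0568
clock: 11.77
eef_pos: [0.5711, 0.2618, 0.0289]
eef_rot: [-3.114, -0.157, -0.029]
wrist_force: [0.5, 0.5, 0.0]
grip_width: 0.044
t 11.77 p [0.5711 0.2618 0.0289] x [0.995 0.101 0.02 ] y [ 0.101 -0.995 -0.023] z [ 0.017  0.025 -1.   ] F [0.5 0.5 0. ] w 0.044 q [0.23 0.71 1.35 0.02 1.05 1.69]
```

```bash
python3 -m creep '[-1,0,0,0,0, -1,0,0,0,0, -1,0,0,0,0, -1,0,0,0,0, -1,0,0,0,0]'; python3 -c "
from h import *
st()"
```

```text
clock: 12.18
eef_pos: [0.5712, 0.2617, 0.029]
eef_rot: [-3.114, -0.157, -0.029]
wrist_force: [-0.2, 0.8, 0.1]
grip_width: 0.0364
t 12.18 p [0.5712 0.2617 0.029 ] x [0.995 0.1   0.02 ] y [ 0.101 -0.995 -0.023] z [ 0.017  0.025 -1.   ] F [-0.2  0.8  0.1] w 0.0364 q [0.23 0.71 1.35 0.02 1.05 1.69]
```

```bash
python3 -m creep '[-1,0,0,-0.03,0, -1,0,0,-0.04,0, -1,0,0,-0.03,0, -1,0,0,0,0]'; python3 -c "
from h import *
s,Rm=st(); p=[0.5896,-0.0730,-0.04635];c,q=np.cos(p[2]),np.sin(p[2]); J=lambda x,y:np.array([p[0]+c*x-q*y,p[1]+q*x+c*y])
t=J(.040,.040);print(t,J(.052,.052)); print(Rm.T@(np.array([*t,.12])-s['eef_pos']))"
```

```text
clock: 12.52
eef_pos: [0.5682, 0.2587, 0.1301]
eef_rot: [-3.115, -0.157, -0.018]
wrist_force: [0.1, -0.1, -0.2]
grip_width: 0.0359
t 12.52 p [0.5682 0.2587 0.1301] x [0.995 0.1   0.013] y [ 0.101 -0.995 -0.022] z [ 0.011  0.023 -1.   ] F [ 0.1 -0.1 -0.2] w 0.0359 q [0.23 0.59 1.26 0.02 1.28 1.69]
[ 0.63141038 -0.03489629] [ 0.64395349 -0.02346518]
[0.03329475 0.2986393  0.00406924]
```

```bash
python3 -m creep '[-1,0.004,0.036,0,0, -1,0.004,0.036,0,0, -1,0.004,0.036,0,0, -1,0.004,0.036,0,0, -1,0.004,0.036,0,0]';python3 -m creep '[-1,0.004,0.036,0,0, -1,0.004,0.036,0,3, -1,0.004,0.02,0,3, -1,0,0,0,2.5, -1,0,0,0,0]'; cat > j.py <<'E'
from h import *
s,Rm=st(); p=[0.5896,-0.0730,-0.04635];c,q=np.cos(p[2]),np.sin(p[2]); J=lambda x,y:np.array([p[0]+c*x-q*y,p[1]+q*x+c*y])
e=s['eef_pos'][:2]-np.array(p[:2]); print('jig xy',c*e[0]+q*e[1],-q*e[0]+c*e[1],'turn needed',np.degrees(np.arctan2(Rm[1,1],Rm[0,1])-p[2])+90)
print(Rm.T@(np.array([*J(.040,.040),.055])-s['eef_pos']))
E
python3 j.py
```

```text
clock: 12.93
eef_pos: [0.6062, 0.0827, 0.127]
eef_rot: [-3.112, -0.175, -0.024]
wrist_force: [0.5, -0.2, -0.2]
grip_width: 0.0358
clock: 13.35
eef_pos: [0.6278, -0.0205, 0.1209]
eef_rot: [-3.116, 0.079, -0.015]
wrist_force: [-0.4, 0.3, -1.6]
grip_width: 0.0356
t 13.35 p [ 0.6278 -0.0205  0.1209] x [ 0.999 -0.051  0.009] y [-0.051 -0.998 -0.025] z [ 0.01   0.024 -1.   ] F [-0.4  0.3 -1.6] w 0.0356 q [-0.23  0.61  1.25  0.03  1.28  1.38]
jig xy 0.03571391500121736 0.054201805148127294 turn needed -0.24283180891562495
[0.00376711 0.01580823 0.06557859]
```

```bash
python3 -m creep '[-1,0.001,0.008,0,0, -1,0.001,0.008,0,0, -1,0,0,0.014,0, -1,0,0,0.014,0, -1,0,0,0.014,0]';python3 -m creep '[-1,0,0,0.01,0, -1,0,0,0.006,0, -1,0,0,0,0]';python3 j.py
```

```text
clock: 13.77
eef_pos: [0.6304, -0.0368, 0.079]
eef_rot: [-3.118, 0.066, -0.022]
wrist_force: [0.6, -0.3, -0.2]
grip_width: 0.0361
clock: 14.02
eef_pos: [0.6293, -0.0356, 0.0592]
eef_rot: [-3.117, 0.059, -0.015]
wrist_force: [-0.2, -0.3, -0.6]
grip_width: 0.036
t 14.02 p [ 0.6293 -0.0356  0.0592] x [ 0.999 -0.038  0.009] y [-0.038 -0.999 -0.024] z [ 0.01   0.024 -1.   ] F [-0.2 -0.3 -0.6] w 0.036 q [-0.25  0.68  1.31  0.03  1.15  1.34]
jig xy 0.03797082989956281 0.039218726712311254 turn needed 0.47681085663100475
[ 0.00199761 -0.00066166  0.00425235]
```

```bash
python3 -m creep '[-1,0,0,0.003,0, -1,0,0,0.003,0, -1,0,0,0.003,0]';python3 -m creep '[-1,0,0,0.003,0, -1,0,0,0,0]';python3 j.py
```

```text
clock: 14.27
eef_pos: [0.6309, -0.0352, 0.0526]
eef_rot: [-3.118, 0.057, -0.022]
wrist_force: [-4.0, 2.0, 24.6]
grip_width: 0.0357
clock: 14.43
eef_pos: [0.6326, -0.0355, 0.0539]
eef_rot: [-3.12, 0.055, -0.032]
wrist_force: [0.1, -0.2, -0.6]
grip_width: 0.0356
t 14.43 p [ 0.6326 -0.0355  0.0539] x [ 0.999 -0.036  0.02 ] y [-0.035 -0.999 -0.021] z [ 0.021  0.021 -1.   ] F [ 0.1 -0.2 -0.6] w 0.0356 q [-0.25  0.69  1.31  0.03  1.12  1.34]
jig xy 0.04117706434802728 0.03943781499672993 turn needed 0.6387259120162838
[-0.00114942 -0.00059773 -0.00106307]
```

Seated on the board (contact at TCP z=0.053). I'll slide into the corner with a light downward push.

```bash
python3 -m creep '[-1,0.003,-0.003,0.001,0, -1,0.003,-0.003,0.001,0, -1,0.003,-0.003,0.001,0]';python3 j.py
```

```text
clock: 14.68
eef_pos: [0.6431, -0.0266, 0.0528]
eef_rot: [-3.12, 0.056, -0.037]
wrist_force: [-0.2, -0.3, -0.1]
grip_width: 0.0363
t 14.68 p [ 0.6431 -0.0266  0.0528] x [ 0.999 -0.036  0.023] y [-0.036 -0.999 -0.021] z [ 0.024  0.02  -1.   ] F [-0.2 -0.3 -0.1] w 0.0363 q [-0.23  0.71  1.28  0.03  1.13  1.36]
jig xy 0.05131583292071662 0.04879111743504196 turn needed 0.619276036617677
[-0.0113513   0.00862049 -0.0026521 ]
```

```bash
python3 -m creep '[-1,0.002,-0.003,0.001,0, -1,0.002,-0.003,0.001,0]';python3 j.py;python3 -m creep '[-1,0.002,-0.002,0.0015,0]';python3 j.py
```

```text
clock: 14.85
eef_pos: [0.6461, -0.024, 0.0525]
eef_rot: [-3.13, 0.054, -0.029]
wrist_force: [-23.5, -24.6, 18.7]
grip_width: 0.036
t 14.85 p [ 0.6461 -0.024   0.0525] x [ 0.999 -0.035  0.018] y [-0.035 -0.999 -0.012] z [ 0.018  0.011 -1.   ] F [-23.5 -24.6  18.7] w 0.036 q [-0.23  0.71  1.27  0.02  1.14  1.37]
jig xy 0.05421039971576041 0.051519866610902264 turn needed 0.6757963759606724
[-0.01429546  0.01132131 -0.00288259]
clock: 14.93
eef_pos: [0.6464, -0.0242, 0.0525]
eef_rot: [-3.134, 0.054, -0.02]
wrist_force: [-21.1, -7.6, 26.4]
grip_width: 0.0359
t 14.93 p [ 0.6464 -0.0242  0.0525] x [ 0.999 -0.035  0.013] y [-0.035 -0.999 -0.007] z [ 0.013  0.006 -1.   ] F [-21.1  -7.6  26.4] w 0.0359 q [-0.22  0.71  1.26  0.01  1.15  1.38]
jig xy 0.05443858113219784 0.05134000020884872 turn needed 0.6755068915206976
[-0.01453733  0.01115124 -0.00278996]
```

```bash
python3 -m creep '[-1,0.002,-0.003,0.0005,0]';python3 - <<'E'
exec(open('j.py').read())
for i in range(6):
    manip.read_camera('top'); s,_=st()
E
```

```text
clock: 15.02
eef_pos: [0.6464, -0.024, 0.0526]
eef_rot: [-3.14, 0.055, -0.01]
wrist_force: [-13.2, -17.8, 7.7]
grip_width: 0.0355
t 15.02 p [ 0.6464 -0.024   0.0526] x [ 0.999 -0.035  0.007] y [-0.035 -0.999 -0.001] z [ 0.007  0.001 -1.   ] F [-13.2 -17.8   7.7] w 0.0355 q [-0.22  0.72  1.26  0.    1.16  1.38]
jig xy 0.05445636815745916 0.05152850142975966 turn needed 0.6461213524464142
[-0.01456964  0.01136162 -0.0024719 ]
t 15.07 p [ 0.6464 -0.0241  0.0526] x [ 0.999 -0.035  0.006] y [-0.035 -0.999 -0.001] z [ 0.006  0.001 -1.   ] F [-16.1 -16.1  14.2] w 0.0358 q [-0.22  0.72  1.26  0.    1.16  1.38]
t 15.12 p [ 0.6464 -0.0241  0.0526] x [ 0.999 -0.035  0.007] y [-0.035 -0.999 -0.001] z [ 0.007  0.001 -1.   ] F [-16.6 -15.6  13.4] w 0.0355 q [-0.22  0.72  1.26  0.    1.16  1.38]
t 15.17 p [ 0.6464 -0.0241  0.0526] x [ 0.999 -0.035  0.007] y [-0.035 -0.999 -0.002] z [ 0.007  0.001 -1.   ] F [-15.4 -14.7  13.6] w 0.0357 q [-0.22  0.72  1.26  0.    1.16  1.38]
t 15.22 p [ 0.6464 -0.0241  0.0526] x [ 0.999 -0.035  0.007] y [-0.035 -0.999 -0.002] z [ 0.007  0.002 -1.   ] F [-15.2 -14.4  12.9] w 0.036 q [-0.22  0.72  1.26  0.    1.16  1.38]
t 15.27 p [ 0.6464 -0.0241  0.0527] x [ 0.999 -0.035  0.007] y [-0.035 -0.999 -0.002] z [ 0.007  0.001 -1.   ] F [-15.5 -15.   12.1] w 0.036 q [-0.22  0.72  1.26  0.    1.16  1.38]
t 15.32 p [ 0.6464 -0.0241  0.0526] x [ 0.999 -0.035  0.007] y [-0.035 -0.999 -0.002] z [ 0.007  0.002 -1.   ] F [-16.4 -14.9  12.6] w 0.0358 q [-0.22  0.72  1.26  0.    1.16  1.38]
```

The push is steady at about 16 N and 15 N toward the fences and 13 N down. Last look before handing in.

```bash
python3 - <<'E'
from h import *
for n in('wrist','side'): snap(n,n+'9.png')
a=cv2.resize(cv2.imread('pics/wrist9.png'),(400,300))
m=manip.camera_model('side');c=proj(m,[.62,-.05,.05]).astype(int)
b=cv2.imread('pics/side9.png')[c[1]-45:c[1]+45,c[0]-60:c[0]+60]; b=cv2.resize(b,(400,300),interpolation=cv2.INTER_CUBIC)
cv2.imwrite('pics/fin.png',np.hstack([a,b]))
E
```

```text
(no output)
```

View pics/fin.png

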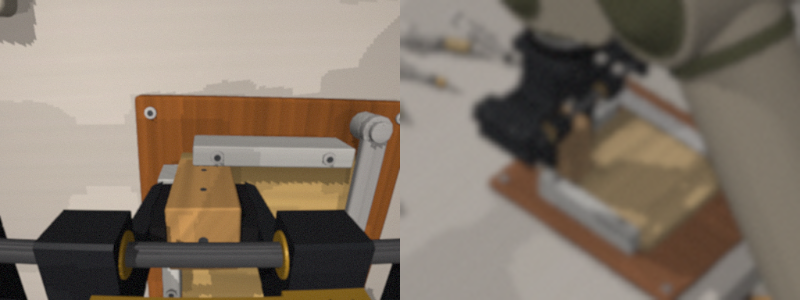

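The post stands square between the pads in the corner, touching both fences, and the bar is still parallel to the board's edge. Handing in.

```bash
python3 -c "
from h import *
st(); print(manip.job_done())"
```

```text
t 15.42 p [ 0.6464 -0.0241  0.0526] x [ 0.999 -0.035  0.007] y [-0.035 -0.999 -0.002] z [ 0.007  0.002 -1.   ] F [-16.  -14.5  13.3] w 0.0357 q [-0.22  0.72  1.26  0.    1.16  1.38]
the job is handed in; nothing more can be done
None
```

I shut the keeper bar and pressed the post into the corner, and handed the job in at 15.4 s with the gripper still holding it there. No verdict was reported.

- **Keeper bar:** I pushed the knob until the bar met its stop, where the push force rose to about 45 N. That was finger contact; the 40 N limit applies to the arm and gripper body. Afterwards the camera showed the bar lying against the stop post. I had no direct reading of the hinge angle or the detent.
- **Post, last readings:** The force was steady at about 16 N (world x) and 14.5 N (world y) against the fences, and 13 N down. Finger opening was 35.7 mm, the tool was within 0.01 rad of vertical, and the jaws were 0.65° off square to the jig.
- **Position:** The gripper centre sits at about (54, 51.5) mm in the jig's axes, against (52, 52) mm expected for a seated post. The 2 mm gap in x is within calibration and centring error.
- **Less certain:** The tool tilted by up to 0.08 rad on the way, and pushing against the stop and the fences removed nearly all of it. From how far the tool turned after the grasp, the post's own tilt is at most about 0.03 rad; I did not measure it directly. The individual fence forces are inferred from the wrist force.
- **Other objects:** I kept clear of the jar, thermometer and brush and felt no contact, but did not check their positions at the end. I also lifted the arm over a clear acrylic screen that the task did not mention.

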